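# Collapse the orange-capped telescoping work support

### The arm

A 7-joint arm with a two-finger parallel gripper is mounted at the origin on the work surface; the furniture and walls round the work are solid. World frame = base frame: x ahead of the robot, y to its left, z up, the work surface at z = 0. Lengths are in m, angles in rad, forces in N, time in s.
With the tool pointing down it reaches from about 0.4 to 0.85 m from the base axis. Payload 10.4 kg.
Tool frame: the origin (TCP) lies between the finger pads; the fingertips stand ahead of it and the grasp point (between the pads) lies 3 mm ahead of it (r.tips_ahead is the z of the fingertips in the tool frame, in m); z points along the fingers, y is the line along which they close (so a half turn about z gives the same grasp; the last joint's range is limited). The gripper opens to 87 mm and grips with 3 to 60 N. Pads are 19 mm wide; open, the fingers measure 117 mm over their backs; the gripper's body (75 mm by 190 mm) begins 51 mm behind the grasp point.
Start: joints at [-1.15, 0.332, -0.065, 1.46, 0.022, 1.35, -0.088], TCP at [0.268, 0.564, 0.245] pointing down, gripper open.
Joint ranges: [-2.6, 2.6], [-0.5, 2.12], [-1.47, 1.34], [0.16, 2.42], [-1.27, 4.41], [0.06, 2.06], [-2.6, 2.6]. Speed limits (rad/s): [2.22, 2.22, 2.79, 2.79, 3.14, 3.14, 3.14].

### API

Orientations are given as a unit quaternion [x, y, z, w].
In Python, from bench import telemetry, camera, get_calibration, r gives the robot as it stands.
- The arm moves only by the tool drive_tool, never from a script. Its argument "series" is one flat list of numbers, 7 for each row, row after row: the turn, a rotation vector about the tool's x, y, z in units of 5 degrees (1.0 is 5 degrees), then the shift along the tool's x, y, z in units of 40 mm (1.0 is 40 mm), then the opening, from -1 (shut) to 1 (fully open). A call has 1 to 10 rows; each row is the pose to reach, as a shift and turn from the pose commanded when the call began, along the tool's axes at that moment; what a row does not reach only later rows make up. A row lasts 1/12 s, in which the tool goes at most 41.7 mm and 7.16 degrees, less where a joint would pass 70% of its speed; a pose out of reach is approached as far as the arm can. A call with a gripper value outside its range is refused whole. The fingers move at their own pace and stop on an object; "grip_force" is the grip in N (left out, the last holds). Time passes only in rows, so rows that repeat a pose let the fingers close. It gives the time, the measured TCP pose, the force, the opening and the grip force at its end, in the units of the state.
- telemetry.read_state(): the state, without advancing time (a new reading comes with each control period).
- camera(name): name is "side" or "top" or "wrist"; returns the picture (480x640x3 uint8, red, green, blue); there is no depth.
- get_calibration(name): a dict with "fovy" (degrees; the focal length in pixels is half the picture's height over the tangent of half this angle, whatever the lens; pixels are square), "cx", "cy" (the principal point, pixels), "xyz" and "rotation" of the camera in the world. Camera axes: x right, y up, looking along -z (the intrinsics and any distortion apply to the point x, -y, -z); pixel columns grow to the right and rows downward; lengths in m; the calibration is good to about 2 mm. The wrist camera is an equidistant fisheye: a pixel r from the principal point sees the ray r / f radians off the axis. A picture is of the moment at which its call begins: read the wrist's pose just before it. get_calibration takes no time and is no camera call; for the wrist camera it gives the pose at the moment of the call.
- r.close_job(): hands the job in; it is judged then, once.
The state is a dict: "time": time; "joint_positions": joint angles; "joint_vel": joint speeds; "joint_torque": joint torques, N m; "ee_pos": TCP position; "eef_rot": TCP orientation; "ft_force": force on the tool from outside, world axes, zero at the start; "torque": the same for the moment, N m; "width": finger opening in m; "grip_force": force on a finger pad.
Only numpy, scipy, OpenCV 4.12 (cv2) and the standard library are available. Lean on these libraries where they do the work, as an engineer would, in place of code of your own. Each camera call takes 0.05 s, during which the arm holds its last target. There are 200 camera calls.

### The job

Collapse the telescoping work support with the orange cap so that it can be stowed: slide its thin inner tube fully home first, then the middle tube fully home into the outer one, and let go. Leave the blue-capped support standing at the height it is set to.

Things in the scene. Friction and masses are not known exactly. Their poses are not given: they have to be found in the camera images.
- orange_top (a point): Centre of the top face of the orange cap, a flat round disc 56 mm across, 12 mm thick, on the upper end of the support to collapse: upright tubes under the cap's centre on a square dark foot 100x100x10 mm, screwed down (cannot slide or tip). This face is 117 mm above the table when all is home, else higher by the sum of the two joint values; 177 to 227 mm at the start. z up.
- orange_inner (a joint): How far the brass inner tube (25 mm across, carries the cap) stands out of the middle one, m: 0 fully home (cap rests on the middle tube's collar), 0.05 at most; starts at 0.025 to 0.05. Stays where left; slides down under about 3 N on the cap, before the middle tube gives way.
- orange_middle (a joint): How far the aluminium middle tube (35 mm across, black collar 44 mm across, 10 mm high) stands out of the grey outer one (44 mm across, black collar ends 95 mm above the table), m: 0 fully home (collar on collar, rigid stop), 0.06 at most; starts at 0.035 to 0.06. Stays where left; slides under about 9 N. With the inner tube home, a push on the cap is passed on to it.
- blue_top (a point): Centre of the top face of the blue cap on a second support of the same make and sizes, also extended, at least 0.2 m away; either may stand left or right. It is to be left as it is; only the same light friction holds it up.
Mind the look-alikes: they are no part of the job. What is shaped like the part that bears orange_top but turquoise is not meant.

How it is judged:
By the outcome, as a careful person would: the job done as asked, in the order asked, and still so for the second after the job is handed in, with the robot touching nothing.
It also fails if it takes over 32 s, if anything falls off the work surface, if the arm or the gripper's body presses on something with over 40 N, if the wrist force passes 120 N, or if a joint passes its speed limit or range.

## Working session

There is one attempt and no reset: what is moved stays moved. The work goes in short steps, Python scripts to look and compute and a tool call to move; the robot and the scene stay as the last step left them, time stands still between calls to the robot, and variables do not carry over. Pictures are saved under pics/ and viewed, at most 10 in all, crops included, and the job is handed in when it is done.

Besides the shell and the picture viewer there is one more tool, called as name(argument=value, ...) on one line, values as JSON. drive_tool: Moves the arm, as the interface text tells. Its arguments: {"type":"object","properties":{"series":{"type":"array"},"grip_force":{"type":"number"}},"required":["series"]}

```bash
mkdir -p pics; python3 - <<'E'
from bench import telemetry, camera, get_calibration, r
import cv2,numpy as np
s=telemetry.read_state();print(s['time'],s['ee_pos'],s['eef_rot'],s['width'],r.tips_ahead)
for n in("side","top"):
    im=camera(n);cv2.imwrite(f"pics/{n}0.png",im[:,:,::-1]);print(n,get_calibration(n))
E
```

```text
0.0 [0.26821394 0.5641445  0.24374466] [ 2.20064481e-01  9.75485070e-01 -6.99721005e-04 -1.17177070e-04] 0.08713250344225656 0.022
side {'fovy': 50.156882307074206, 'cx': 324.08940018353275, 'cy': 232.67809578181308, 'xyz': array([ 0.29008747, -0.73607538,  0.47240678]), 'rotation': array([ 0.52118239, -0.08822824, -0.1241605 ,  0.83974333])}
top {'fovy': 57.23183413297688, 'cx': 325.2346273002038, 'cy': 241.46395268585778, 'xyz': array([0.46873864, 0.00146813, 0.95104506]), 'rotation': array([ 0.00152565, -0.02023708, -0.70059129,  0.71327413])}
```

View pics/side0.png

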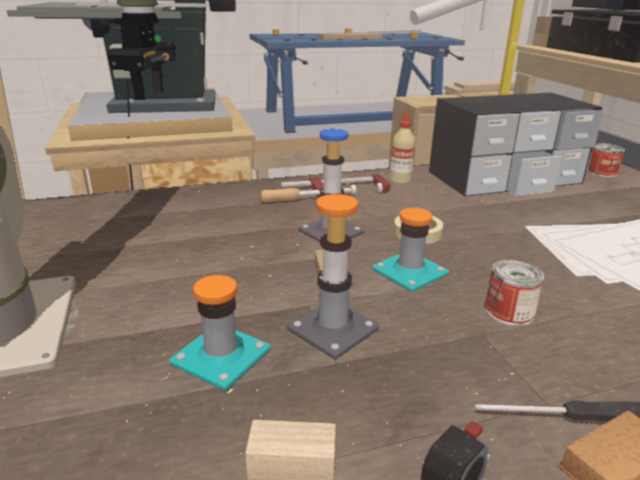

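View pics/top0.png

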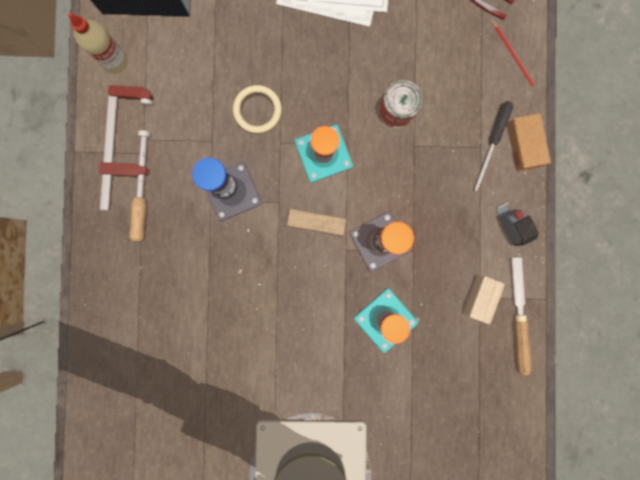

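The side view shows the target, an orange cap on a dark foot, at about (337,206). The blue cap is at (333,134), and two short orange caps stand on turquoise feet (decoys). In the top view the target cap is at (397,238) and the blue cap at (211,174).

```bash
cat > h.py <<'E'
import numpy as np,cv2
from scipy.spatial.transform import Rotation as R
from bench import get_calibration
def ray(n,p):
    c=get_calibration(n);f=240/np.tan(np.radians(c['fovy']/2))
    d=R.from_quat(c['rotation']).apply([(p[0]-c['cx'])/f,-(p[1]-c['cy'])/f,-1]);return np.array(c['xyz']),d/np.linalg.norm(d)
def tri(a,b):
    (o1,d1),(o2,d2)=a,b
    t=np.linalg.lstsq(np.c_[d1,-d2],o2-o1,rcond=None)[0];p,q=o1+t[0]*d1,o2+t[1]*d2
    return (p+q)/2,np.linalg.norm(p-q)
def blobs(im,lo,hi):
    m=cv2.inRange(cv2.cvtColor(im,cv2.COLOR_BGR2HSV),lo,hi)
    n,_,s,c=cv2.connectedComponentsWithStats(m)
    return [(c[i].round(1),s[i]) for i in range(1,n) if s[i][4]>150]
E
python3 - <<'E'
from h import *
from bench import telemetry
for n in("side","top"):
    im=cv2.imread(f"pics/{n}0.png")
    print(n,"O",blobs(im,(5,200,170),(14,255,255)),"B",blobs(im,(105,180,100),(125,255,255)))
print(tri(ray("side",(337,206)),ray("top",(397,238))),tri(ray("side",(334,134)),ray("top",(211,174))))
E
```

```text
side O [] B []
top O [] B []
(array([ 0.5005626 , -0.14101775,  0.20229979]), np.float64(0.0008468695996197062)) (array([0.60225476, 0.17632663, 0.20917938]), np.float64(0.0007825212112945209))
```

```bash
python3 - <<'E'
from h import *
from bench import telemetry
s=telemetry.read_state();M=R.from_quat(s['eef_rot']);p=s['ee_pos']
for t in([.268,.564,.285],[.43,.2,.285],[.5006,-.141,.285]): print((M.inv().apply(np.array(t)-p)/.04).round(2))
E
```

```text
[ 0.   -0.01 -1.03]
[-7.56 -6.49 -1.02]
[-12.82 -13.43  -1.01]
```

drive_tool(series=[0,0,0,0,0,-1,-1,0,0,0,-0.76,-0.65,-1,-1,0,0,0,-1.5,-1.3,-1,-1,0,0,0,-2.3,-2.0,-1,-1,0,0,0,-3.0,-2.6,-1,-1,0,0,0,-3.8,-3.2,-1,-1,0,0,0,-4.5,-3.9,-1,-1,0,0,0,-5.3,-4.5,-1,-1,0,0,0,-6.0,-5.2,-1,-1,0,0,0,-6.8,-5.8,-1,-1], grip_force=20)

```text
time: 0.93
ee_pos: [0.4142, 0.2361, 0.2844]
eef_rot: [0.22, 0.976, 0.0, -0.0]
ft_force: [1.0, 0.9, 0.7]
width: 0.0285
grip_force: 0.0
```

drive_tool(series=[0,0,0,-0.6,-0.75,0,-1,0,0,0,-1.2,-1.5,0,-1,0,0,0,-1.8,-2.3,0,-1,0,0,0,-2.4,-3.05,0,-1,0,0,0,-3.0,-3.8,0,-1,0,0,0,-3.6,-4.6,0,-1,0,0,0,-4.2,-5.3,0,-1,0,0,0,-4.8,-6.1,0,-1,0,0,0,-5.4,-6.9,0,-1,0,0,0,-6.0,-7.6,0,-1])

```text
time: 1.77
ee_pos: [0.5002, -0.142, 0.2846]
eef_rot: [0.22, 0.975, 0.0, 0.0]
ft_force: [0.6, -0.3, 0.3]
width: 0.0002
grip_force: 0.0
```

```bash
python3 - <<'E'
from h import *
from bench import telemetry,camera
s=telemetry.read_state();M=R.from_quat(s['eef_rot']);p=s['ee_pos'];print(s['time'],p,s['eef_rot'],s['width'],s['ft_force'])
print((M.inv().apply(np.array([.5006,-.141,.285])-p)/.04).round(2))
cv2.imwrite("pics/s1.png",np.hstack([camera(n)[60:380,150:550,::-1] for n in("side","top")]))
E
```

```text
1.7667 [ 0.50018583 -0.14202202  0.28462891] [2.20428928e-01 9.75403023e-01 7.11095833e-05 1.56909545e-04] 0.0002382458430883432 [ 0.62453294 -0.32796275  0.25444797]
[ 0.    0.03 -0.01]
```

View pics/s1.png

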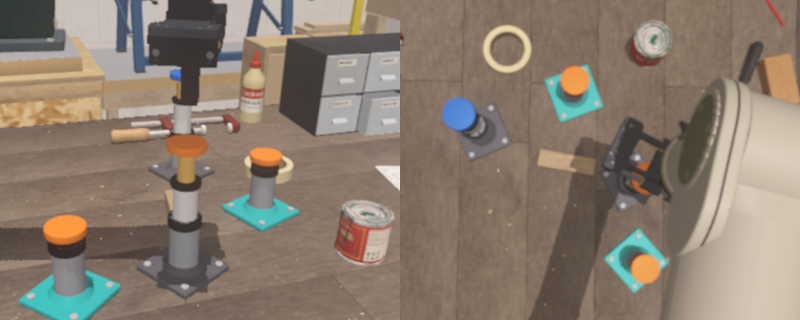

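The crop shows the closed fingers directly over the orange cap on the dark foot. The tips are about 55 mm above it, so I'll descend.

drive_tool(series=[0,0,0,0,0,0.5,-1,0,0,0,0,0,1.0,-1,0,0,0,0,0,1.1,-1,0,0,0,0,0,1.2,-1,0,0,0,0,0,1.3,-1,0,0,0,0,0,1.4,-1,0,0,0,0,0,1.5,-1,0,0,0,0,0,1.6,-1,0,0,0,0,0,1.7,-1,0,0,0,0,0,1.8,-1])

```text
time: 2.7
ee_pos: [0.5009, -0.1393, 0.2125]
eef_rot: [0.22, 0.976, 0.0, 0.0]
ft_force: [-0.1, 0.5, 2.2]
width: 0.0006
grip_force: 1.4
```

drive_tool(series=[0,0,0,0,0,0.1,-1,0,0,0,0,0,0.2,-1,0,0,0,0,0,0.3,-1,0,0,0,0,0,0.4,-1,0,0,0,0,0,0.5,-1,0,0,0,0,0,0.6,-1,0,0,0,0,0,0.6,-1])

```text
time: 3.28
ee_pos: [0.5004, -0.1396, 0.1878]
eef_rot: [0.22, 0.975, -0.0, -0.0]
ft_force: [0.4, -0.5, -0.2]
width: 0.0008
grip_force: 0.0
```

```bash
python3 - <<'E'
from h import *
from bench import camera
cv2.imwrite("pics/s2.png",cv2.resize(camera("side")[120:360,200:520,::-1],(800,600)))
E
```

```text
(no output)
```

View pics/s2.png

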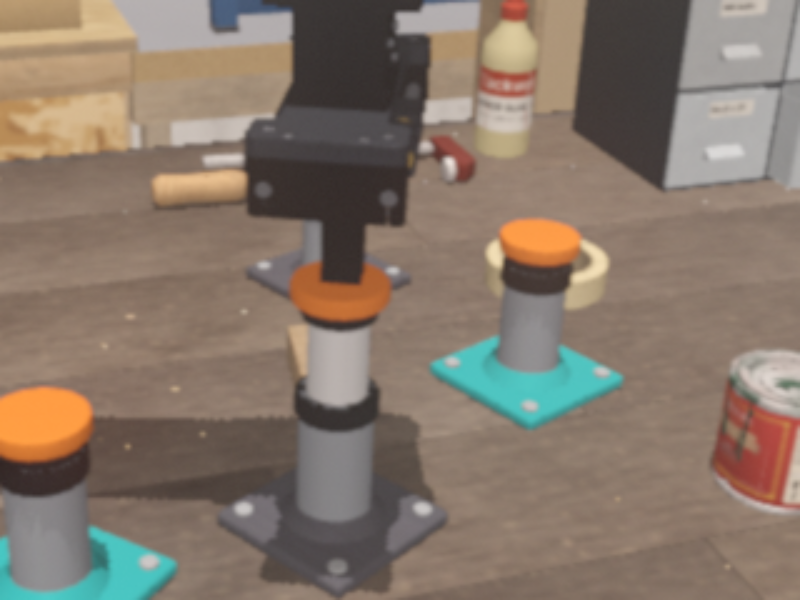

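The inner tube looks home: the cap sits on the middle collar at about (340,315). The middle tube still stands out, so I'll keep pushing down to the rigid stop.

drive_tool(series=[0,0,0,0,0,0.1,-1,0,0,0,0,0,0.2,-1,0,0,0,0,0,0.3,-1,0,0,0,0,0,0.4,-1,0,0,0,0,0,0.5,-1,0,0,0,0,0,0.6,-1,0,0,0,0,0,0.7,-1,0,0,0,0,0,0.8,-1,0,0,0,0,0,0.9,-1,0,0,0,0,0,1.0,-1])

```text
time: 4.17
ee_pos: [0.5004, -0.1398, 0.1487]
eef_rot: [0.22, 0.975, 0.0, -0.0]
ft_force: [-2.9, -0.1, 7.4]
width: 0.0007
grip_force: 4.2
```

drive_tool(series=[0,0,0,0,0,0.05,-1,0,0,0,0,0,0.1,-1,0,0,0,0,0,0.15,-1,0,0,0,0,0,0.2,-1,0,0,0,0,0,0.2,-1])

```text
time: 4.58
ee_pos: [0.5003, -0.1398, 0.1405]
eef_rot: [0.22, 0.975, -0.0, -0.0]
ft_force: [-0.6, 1.4, 2.5]
width: 0.0003
grip_force: 1.5
```

Tip is at 0.1185, so about 1.5 mm is left. I'll press gently until the force rises.

drive_tool(series=[0,0,0,0,0,0.02,-1,0,0,0,0,0,0.04,-1,0,0,0,0,0,0.05,-1,0,0,0,0,0,0.06,-1,0,0,0,0,0,0.06,-1])

```text
time: 5.0
ee_pos: [0.5004, -0.1399, 0.1393]
eef_rot: [0.22, 0.975, 0.0, -0.0]
ft_force: [-7.1, 1.5, 17.3]
width: 0.0004
grip_force: 8.8
```

drive_tool(series=[0,0,0,0,0,0.01,-1,0,0,0,0,0,0.02,-1,0,0,0,0,0,0.02,-1,0,0,0,0,0,0.02,-1])

```text
time: 5.33
ee_pos: [0.5005, -0.1399, 0.1391]
eef_rot: [0.22, 0.975, 0.0, -0.0]
ft_force: [-11.0, 2.4, 26.5]
width: 0.0003
grip_force: 12.9
```

It is on the rigid stop: 26 N with no further travel. I'll back off straight up and check.

drive_tool(series=[0,0,0,0,0,-0.1,-1,0,0,0,0,0,-0.3,-1,0,0,0,0,0,-0.8,-1,0,0,0,0,0,-1.6,-1,0,0,0,0,0,-2.4,-1,0,0,0,0,0,-3.0,-1,0,0,0,0,0,-3.0,-1,0,0,0,0,0,-3.0,-1])

```text
time: 6.0
ee_pos: [0.5011, -0.1397, 0.2585]
eef_rot: [0.22, 0.975, 0.0, 0.001]
ft_force: [-0.5, 1.2, -0.2]
width: 0.0004
grip_force: 0.0
```

```bash
python3 - <<'E'
from h import *
from bench import camera,telemetry
s=telemetry.read_state();print(s['time'],s['ee_pos'],s['ft_force'])
cv2.imwrite("pics/s3.png",cv2.resize(camera("side")[100:400,160:560,::-1],(800,600)))
E
```

```text
6.0 [ 0.50107833 -0.13966902  0.25847621] [-0.53587616  1.22868206 -0.1699838 ]
```

View pics/s3.png

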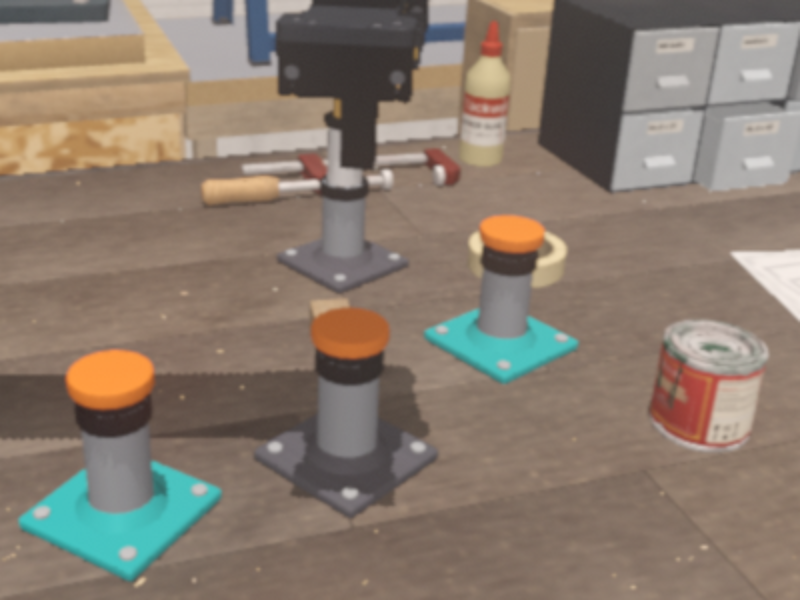

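The target support is fully collapsed: its cap at (350,333) sits directly on the two collars. The blue support still stands extended and the arm is clear of everything.

```bash
python3 -c "
from bench import r
print(r.close_job())"
```

```text
the job is handed in; nothing more can be done
None
```

The orange-capped support is fully collapsed, inner tube first and then the middle tube down to its rigid stop; the arm let go, the blue support was never touched, and the job was handed in at about 6 s.

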